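# Tuck the cutting rule under the hold-down flap and hold it flat for a cut

### The job

Set up the strap-cutting board for a cut: pick up the aluminium safety rule by its red rib, lay it on the mat and slide its wide plain edge in under the flap's turned-up lip, roughly centred, until that edge sits square against the brass stop rail hidden beneath it. The flap must ride up over the rule by itself: never lift it open, and leave the other things on the bench as they are. Finish while still holding the rule by its rib, pressing it flat on the mat with about a kilogram's weight: do not let go.

Things in the scene. Friction and masses are not known exactly. Their poses are not given: they have to be found in the camera images.
- cutting_rule: loose aluminium safety rule, 0.2 kg: plate 80 (x) x 200 (y) x 5 mm. Origin: centre of underside; z up; +x to the wide plain rounded edge to be tucked (x = +40 mm); dark cutting edge at -40. Red upright rib 10 mm thick, 170 mm long in y, centred at x = -24 mm, top 25 mm above the underside. Starts on a 10 mm thick rubber pad left or right of the board, +x within 0.7 rad of world x
- rib (a point): middle of the rib's top, 25 mm above the rule's underside: the place to pinch it, fingers closing along the rule's x
- edge_left (a point): point on the lower corner of the rule's tuck edge (rule x = +40 mm), 70 mm to +y from its middle, at underside height
- edge_right (a point): the same, 70 mm to -y
- cutting_board: plywood cutting board fixed to the bench, 250 (x) x 260 (y) x 18 mm; origin at the centre of its underside on the bench, z up, x away from the robot towards the hinge (yaw within 0.3 rad). The flap is hinged along y at x = +100 mm; in front of it lies the bare mat
- cutting_mat: dark green cutting mat 3 mm thick glued on the board; its origin is on its underside, at board x = 0, y = 0; its top is 21 mm above the bench. It reaches from 114 mm in front of the board's centre to under the flap, 236 mm wide. Friction about 0.6: a rule leaned on drags hard, so slide it with hardly any weight on it
- stop (a point): middle of the stop rail's front face at mat height, under the flap: board x = +34 mm. The brass rail is 4 mm high and 150 mm long in y; axes as the board's: the rule's tuck edge comes to x = 0 here
- lip (a point): middle of the flap's free front edge (underside of the turned-up lip). With the flap down it is 11 mm above the mat and 34 mm in front of the stop's face; the lip slopes down over 15 mm to the flat part, whose underside is 4 mm above the mat
- hold_down_flap (a joint): angle of the thin steel flap (160 mm wide in y, 100 mm hinge to lip edge, top at most 14 mm above the mat), rad, 0 = down, growing as it lifts. Gravity and a light spring press it down, about 1.4 N at the lip; the 5 mm rule under it carries it at about 0.015 rad; 0.08 rad lifts the lip by 8 mm
- lined_box: open wooden box with orange lining, 83 x 225 x 42 mm, loose, on the like rubber pad at the other side of the board from the rule; origin under its centre. To be left alone
- marker: black marker pen lying on the bench at the back right, 125 x 10 x 10 mm. To be left alone
- jar_white: white jar with a brush handle, 42 x 42 x 92 mm, behind the board. To be left alone
- jar_red: red jar with a brush handle, 43 x 43 x 100 mm, behind the board. To be left alone
- thread_spool_white: white thread spool, 42 x 42 x 56 mm, behind the board. To be left alone
- thread_spool_red: dark red thread spool, 42 x 42 x 56 mm, behind the board. To be left alone

How it is judged:
On the way:
1. the rule lies low on the mat with the whole tuck edge past the lip, under the flap (x of each of edge_left, edge_right in the frame of stop above -0.024 m and z of each of edge_left, edge_right in the frame of stop below 0.006 m and y of cutting_rule in the frame of stop between -0.05 and 0.05 m), for 0.05 s.
At the end, for the whole second after the job is handed in: Under the flap: tuck edge within 5 mm of the stop at both ends and within 3 mm of the mat, rule centred within 25 mm along the rail, level within 0.035 rad, at rest; flap below 0.045 rad; fingers on the rule with over 3 N; rule pressed on the mat with over 6 N, its weight included (x of each of edge_left, edge_right in the frame of stop above -0.005 m and z of each of edge_left, edge_right in the frame of stop below 0.003 m and y of cutting_rule in the frame of stop between -0.025 and 0.025 m and angle between cutting_rule's own z axis and vertical below 0.035 rad and value of joint hold_down_flap below 0.045 rad and contact force between cutting_rule and cutting_mat above 6 N and contact force between the fingers and cutting_rule above 3 N and linear speed of cutting_rule below 0.02 m/s); the arm keeps its last pose, push and grip.
It fails at once if the flap is lifted by more than 0.08 rad (its lip by more than about 8 mm) (value of joint hold_down_flap above 0.08 rad).
It fails at once if another loose thing on the bench is moved by more than 25 mm (distance of any of lined_box, marker, jar_white, jar_red, thread_spool_white, thread_spool_red from where it was at the start of the episode above 0.025 m).
It also fails if it takes over 43 s, if anything falls off the work surface, if the arm or the gripper's body presses on something with over 40 N, if the wrist force passes 120 N, or if a joint passes its speed limit or range.

### The arm

A 7-joint arm with a two-finger parallel gripper is mounted at the origin on a cart in front of the work surface, level with it; the furniture and walls round the work are solid. World frame = base frame: x ahead of the robot, y to its left, z up, the work surface at z = 0. Lengths are in m, angles in rad, forces in N, time in s.
With the tool pointing down it reaches from about 0.425 to 0.825 m from the base axis. Payload 3.6 kg.
Tool frame: the origin (TCP) lies at the very end of the fingers, on their centre line; the grasp point (between the pads) lies behind it (robot.tcp_to_grasp is the z of the grasp point in the tool frame, in m); z points along the fingers, y is the line along which they close (so a half turn about z gives the same grasp; the last joint's range is limited). The gripper opens to 93 mm and grips with 3 to 60 N. Pads are 15 mm wide; open, the fingers measure 128 mm over their backs; the gripper's body (75 mm by 188 mm) begins 65 mm behind the grasp point.
Start: joints at [-1.304, 0.615, -0.013, 1.423, 0.008, 1.103, -0.04], TCP at [0.188, 0.622, 0.219] pointing down, gripper open.
Joint ranges: [-3.12, 3.12], [-0.3, 2.06], [-1.34, 1.32], [0.26, 2.42], [-1.36, 4.5], [0.01, 1.98], [-2.84, 2.84]. Speed limits (rad/s): [2.79, 2.79, 3.14, 3.14, 3.14, 3.14, 3.14].

### API

Orientations are given as a rotation vector (axis times angle).
In Python, from plant import robot, camera gives the robot as it stands.
- The arm moves only by the tool move_arm, never from a script. Its argument "steps" is a list of rows, each a list of 7 numbers: the shift along the world's x, y, z in parts of the range, where 1.0 means 40 cm, then the turn, a rotation vector about the world's x, y, z in parts of the range, where 1.0 means 90 degrees, then the finger opening in m, from 0 to 0.093. A call has 1 to 8 rows; each row is the pose to reach, as a shift and turn from the pose commanded when the call began; what a row does not reach only later rows make up. A row lasts 1/8 s, in which the tool goes at most 62.5 mm and 10.7 degrees, less where a joint would pass 70% of its speed; a pose out of reach is approached as far as the arm can. A call with a gripper value outside its range is refused whole. The fingers move at their own pace and stop on an object; "force" is the grip in N (left out, the last holds). Time passes only in rows, so rows that repeat a pose let the fingers close. It gives the time, the measured TCP pose, the force, the opening and the grip force at its end, in the units of the state.
- robot.read_state(): the state, without advancing time (a new reading comes with each control period).
- camera(name): name is "scene" or "top" or "wrist"; returns a dict with "image" (420x560x3 uint8, blue, green, red), "range_z" (420x560 float32, m along the optical axis (not along the pixel's ray), 0 where there is no reading), "fov_y" (degrees; the focal length in pixels is half the picture's height over the tangent of half this angle, whatever the lens; pixels are square), "cx", "cy" (the principal point, pixels), "R" (3x3) and "t" (3): a world point X has camera coordinates R X + t. Camera axes: x right, y down, z forward; pixel columns grow to the right and rows downward; lengths in m; the calibration is good to about 2 mm. A picture is of the moment at which its call begins.
- robot.job_done(): hands the job in; it is judged then, once.
The state is a dict: "time": time; "joints": joint angles; "qd": joint speeds; "joint_torque": joint torques, N m; "eef_pos": TCP position; "ee_rot": TCP orientation; "wrist_force": force on the tool from outside, world axes, zero at the start; "ft_torque": the same for the moment, N m; "opening": opening from 0.0 (shut) to 1.0 (fully open); "grip_force": force on a finger pad.
Only numpy, scipy, OpenCV 4.12 (cv2) and the standard library are available. Lean on these libraries where they do the work, as an engineer would, in place of code of your own. Each camera call takes 0.05 s, during which the arm holds its last target. There are 200 camera calls.

## Working session

There is one attempt and no reset: what is moved stays moved. The work goes in short steps, Python scripts to look and compute and a tool call to move; the robot and the scene stay as the last step left them, time stands still between calls to the robot, and variables do not carry over. Pictures are saved under pics/ and viewed, at most 10 in all, crops included, and the job is handed in when it is done.

Besides the shell and the picture viewer there is one more tool, called after ">>>" in YAML: its name, and indented under it one key for each argument. move_arm: Moves the arm, as the interface text tells. Its arguments: {"type":"object","properties":{"steps":{"type":"array"},"force":{"type":"number"}},"required":["steps"]}

```bash
mkdir -p pics
cat > h.py <<'E'
import numpy as np, cv2
from plant import robot, camera
def cloud(d):
    h,w=d["range_z"].shape; f=h/2/np.tan(np.radians(d["fov_y"])/2)
    v,u=np.mgrid[:h,:w]; z=d["range_z"]
    P=np.stack([(u-d["cx"])/f*z,(v-d["cy"])/f*z,z],-1)
    return (P-d["t"])@d["R"]
E
python3 - <<'E'
from h import *
for n in ("top","scene"):
    d=camera(n); cv2.imwrite(f"pics/{n}0.png",d["image"]); np.savez(f"{n}0.npz",img=d["image"],P=cloud(d),z=d["range_z"])
    print(n,d["fov_y"],d["R"].round(3).tolist(),d["t"])
s=robot.read_state(); print(s, robot.tcp_to_grasp)
E
```

```text
top 44.95441656956163 [[-0.003, -1.0, 0.002], [-0.989, 0.002, -0.149], [0.149, -0.002, -0.989]] [-0.05154203  0.60727341  1.59906613]
scene 49.94022540293964 [[0.901, -0.434, 0.005], [-0.237, -0.503, -0.831], [0.363, 0.748, -0.556]] [-0.60028183  0.17440952  1.33293041]
{'time': 0.1, 'joints': array([-1.30349546,  0.61581003, -0.01263573,  1.42469255,  0.00808892,
        1.10340837, -0.04038565]), 'qd': array([ 1.06694178e-04, -2.46505003e-03, -4.71426843e-06, -3.16351529e-03,
        1.62320687e-05, -5.39280814e-04,  2.79817933e-04]), 'joint_torque': array([ 1.31746754e-03, -4.60045767e+01,  2.09923675e-01, -1.66247374e+01,
       -6.12374581e-02,  1.69113680e-02,  9.78948856e-05]), 'eef_pos': array([0.18800898, 0.62148945, 0.21762033]), 'ee_rot': array([-0.45965515, -3.10745259,  0.00352641]), 'wrist_force': array([-0.51758963,  0.15872286,  1.35978388]), 'ft_torque': array([-0.03672672, -0.00043827,  0.05690824]), 'grip_force': 0.0, 'opening': 1.0001272531220529} -0.0188
```

View pics/top0.png

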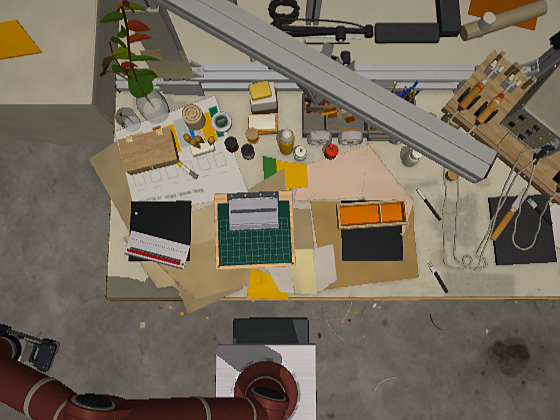

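View pics/scene0.png

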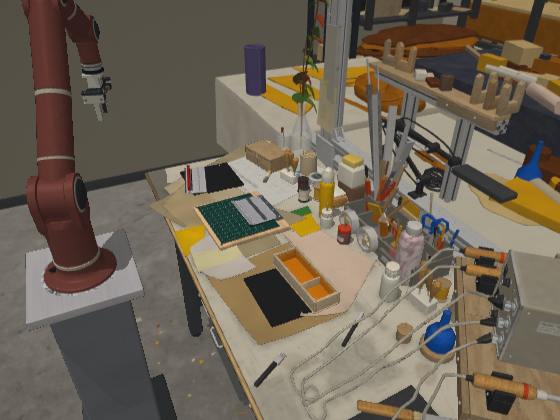

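The top view shows the rule left of the board: red rib at about (155,257), plate at about (158,247). The mat is centred at about (255,235), the flap at (254,211), and the lined box is on the right at (370,214). The scene view agrees.

Run:
```python
from h import *
D=np.load("top0.npz"); img=D["img"];P=D["P"]; hsv=cv2.cvtColor(img,cv2.COLOR_BGR2HSV); H,S,V=[hsv[...,i].astype(int) for i in range(3)]
vv,uu=np.mgrid[:420,:560]
def rep(n,m):
    m=cv2.morphologyEx(m.astype(np.uint8),cv2.MORPH_OPEN,np.ones((2,2)))
    k,l,st,_=cv2.connectedComponentsWithStats(m); i=1+np.argmax(st[1:,4]); q=P[l==i]
    r=cv2.minAreaRect((q[:,:2]*1000).astype(np.float32)); print(n,len(q),"med",np.median(q,0).round(4),"rect",np.round(r[0],1),np.round(r[1],1),round(r[2],2), "zpct",np.percentile(q[:,2],[5,50,95]).round(4)); print(cv2.boxPoints(r).round(1).tolist()); return l==i
box=lambda a,b,c,d:(uu>a)&(uu<b)&(vv>c)&(vv<d)
rep("rib",box(110,205,220,290)&((H<10)|(H>170))&(S>150)&(V>80))
rep("plate",box(110,195,215,275)&(S<60)&(V>130)&(P[...,2]<.03)&(P[...,2]>.0))
rep("mat",box(205,305,185,275)&(H>65)&(H<95)&(S>80))
rep("flap",box(222,288,190,232)&(S<60)&(V>110)&(P[...,2]>.015)&(P[...,2]<.05))
# heights around flap
for v in range(185,275,4): print(v,[f"{1000*P[v,u,0]:.0f}/{1000*P[v,u,2]:.0f}" for u in (225,240,255,270,290)], img[v,255])
g=box(150,480,0,170)&(P[...,2]>.2); print("beam",np.percentile(P[g],[1,50,99],axis=0).round(2).tolist())
cv2.imwrite("pics/crop.png",cv2.resize(img[185:285,110:310],None,fx=4,fy=4,interpolation=cv2.INTER_CUBIC))
```

```text
rib 139 med [0.4251 0.353  0.0343] rect [396.5 196.1] [495.4  19.7] 79.72 zpct [0.0119 0.0343 0.0404]
[[342.6000061035156, -45.900001525878906], [362.0, -49.400001525878906], [450.3999938964844, 438.0], [431.0, 441.5]]
plate 972 med [0.461  0.3462 0.0154] rect [419.4 203.4] [518.2  62.5] 75.29 zpct [0.0083 0.0154 0.0216]
[[323.3999938964844, -39.29999923706055], [383.8999938964844, -55.20000076293945], [515.4000244140625, 446.0], [455.0, 461.8999938964844]]
mat 2999 med [0.4722 0.033  0.0212] rect [481.3  33. ] [245.5 235.6] 2.5 zpct [0.0148 0.0212 0.0277]
[[353.5, 145.3000030517578], [363.70001220703125, -90.0], [609.0999755859375, -79.30000305175781], [598.7999877929688, 156.10000610351562]]
flap 796 med [0.5433 0.0364 0.0284] rect [465.1  33.1] [211.2 159.5] 1.78 zpct [0.0203 0.0284 0.036 ]
[[357.0, 109.5], [362.0, -49.900001525878906], [573.0999755859375, -43.400001525878906], [568.0999755859375, 116.0]]
185 ['667/3', '666/11', '668/-1', '665/14', '667/-0'] [101 133 151]
189 ['655/-2', '652/14', '655/-3', '654/2', '653/2'] [ 94 130 150]
193 ['638/14', '637/23', '638/16', '637/20'
[... 734 characters left out ...]
28', '492/23', '492/16'] [59 67 34]
241 ['479/19', '479/25', '479/17', '479/17', '478/23'] [50 57 20]
245 ['467/9', '466/17', '466/21', '466/20', '466/16'] [53 62 25]
249 ['453/23', '453/24', '453/19', '453/23', '453/16'] [76 86 54]
253 ['440/25', '440/22', '362/1672', '440/15', '440/23'] [53 61 23]
257 ['427/23', '427/19', '427/19', '427/20', '427/27'] [55 61 24]
261 ['415/20', '414/28', '414/29', '414/26', '414/18'] [78 90 55]
265 ['402/24', '402/16', '402/19', '401/21', '401/21'] [118 170 217]
269 ['389/10', '389/8', '389/11', '389/3', '389/3'] [  0 140 187]
273 ['376/8', '376/13', '376/16', '376/9', '376/5'] [  0 155 208]
beam [[0.36, -0.62, 0.21], [0.74, -0.14, 0.86], [1.1, 0.31, 1.67]]
```

View pics/crop.png

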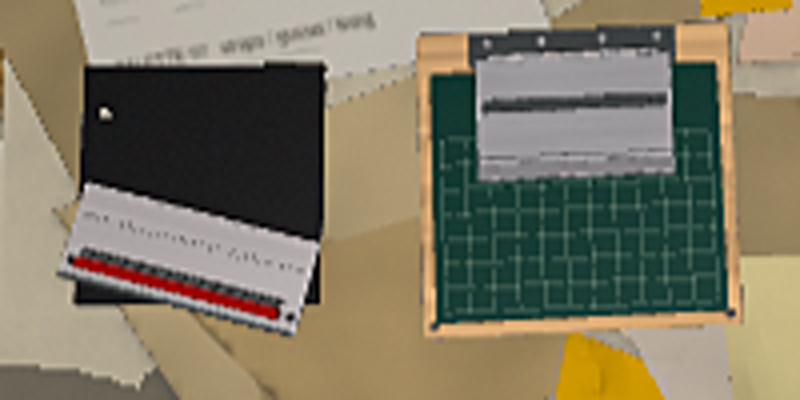

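The crop shows the rib running from (75,260) to (278,312), with the plain edge towards +x, so rule yaw is about -0.25. The lip is at about row 178 and the board is nearly square to the world axes. Depth is noisy, so I'll intersect rays with the known heights instead.

```bash
cat >> h.py <<'E'
def onplane(d,u,v,z):
    f=210/np.tan(np.radians(d["fov_y"])/2); R=np.array(d["R"]);t=np.array(d["t"])
    r=np.stack([(u-d["cx"])/f,(v-d["cy"])/f,np.ones_like(u,float)],-1)@R; c=-R.T@t
    return c+r*((z-c[2])/r[...,2])[...,None]
def rect(d,m,z,n):
    m=cv2.morphologyEx(m.astype(np.uint8),cv2.MORPH_OPEN,np.ones((2,2)))
    m=cv2.morphologyEx(m,cv2.MORPH_CLOSE,np.ones((5,5)))
    k,l,st,_=cv2.connectedComponentsWithStats(m); i=1+np.argmax(st[1:,4])
    v,u=np.nonzero(l==i); q=onplane(d,u.astype(float),v.astype(float),z)[:,:2]*1000
    r=cv2.minAreaRect(q.astype(np.float32)); mu=q.mean(0); w,V=np.linalg.eigh(np.cov((q-mu).T))
    print(n,"mean",mu.round(1),"rect",np.round(r[0],1),np.round(r[1],1),round(r[2],2),"axis deg",np.degrees(np.arctan2(V[1,1],V[0,1])).round(2)); print("  ",cv2.boxPoints(r).round(0).tolist())
    return l==i
E
python3 - <<'E'
from h import *
vv,uu=np.mgrid[:420,:560]
box=lambda a,b,c,d:(uu>a)&(uu<b)&(vv>c)&(vv<d)
acc=0
d=camera("top"); img=np.mean([d["image"]]+[camera("top")["image"] for _ in range(3)],0).astype(np.uint8)
hsv=cv2.cvtColor(img,cv2.COLOR_BGR2HSV); H,S,V=[hsv[...,i].astype(int) for i in range(3)]
red=box(110,205,220,290)&((H<10)|(H>170))&(S>120)&(V>80)
rect(d,red,.035,"rib")
rect(d,box(120,195,225,270)&(((S<50)&(V>110))|red),.015,"rule")
grn=box(205,305,185,275)&(H>60)&(H<100)&(S>80)
fl=box(228,280,198,232)&(S<50)&(V>80)
rect(d,grn|fl,.021,"mat"); rect(d,fl,.028,"flap")
rect(d,box(205,305,185,278)&((H>8)&(H<22)&(S>60)&(V>190)|grn|fl),.018,"board")
E
```

```text
rib mean [426.4 355.1] rect [426.7 355.7] [167.9   9.4] 75.24 axis deg 75.26
   [[401.0, 276.0], [410.0, 273.0], [453.0, 436.0], [444.0, 438.0]]
rule mean [448.5 371.7] rect [456.1 357.3] [224.4 139.5] 89.85 axis deg 81.89
   [[386.0, 245.0], [526.0, 245.0], [526.0, 469.0], [387.0, 470.0]]
mat mean [506.2  34. ] rect [509.7  34. ] [214.2 234.7] 2.41 axis deg 91.47
   [[398.0, 147.0], [408.0, -88.0], [622.0, -79.0], [612.0, 156.0]]
flap mean [563.3  37.1] rect [562.6  35.3] [102.1 159.5] 0.72 axis deg 91.2
   [[511.0, 114.0], [513.0, -45.0], [615.0, -44.0], [613.0, 116.0]]
board mean [509.   29.8] rect [517.1  12.2] [254.6 297.9] 2.59 axis deg 108.77
   [[383.0, 155.0], [397.0, -142.0], [651.0, -131.0], [638.0, 167.0]]
```

Units first: shifts go in shares of 40 cm and turns go in shares of 90 degrees. So -0.266 m / 0.4 = -0.665, 0.18 m / 0.4 = 0.45, -1.44 rad / 1.5708 = -0.9167.

>>> move_arm:
  steps:
    - [0.075,-0.0825,0,0,0,-0.1146,0.093]
    - [0.15,-0.1675,0,0,0,-0.2292,0.08]
    - [0.225,-0.25,0,0,0,-0.3438,0.06]
    - [0.3,-0.3325,0,0,0,-0.4584,0.06]
    - [0.375,-0.4175,0,0,0,-0.573,0.06]
    - [0.45,-0.5,0,0,0,-0.6875,0.06]
    - [0.525,-0.5825,-0.05,0,0,-0.8021,0.06]
    - [0.595,-0.665,-0.125,0,0,-0.9167,0.06]

```text
time: 1.3
eef_pos: [0.4278, 0.3558, 0.1692]
ee_rot: [-2.4, -2.026, -0.006]
wrist_force: [-1.0, 0.6, -0.4]
opening: 0.649
grip_force: 0.0
```

Scaled: -0.05 m / 0.4 = -0.125, -0.04 m / 0.4 = -0.1, -0.095 rad / 1.5708 = -0.0605.

>>> move_arm:
  steps:
    - [0,0,-0.1,0,0,-0.0605,0.06]
    - [0,0,-0.125,0,0,-0.0605,0.06]
    - [0,0,-0.125,0,0,-0.0605,0.06]
  force: 30

```text
time: 1.68
eef_pos: [0.4257, 0.357, 0.1186]
ee_rot: [-2.485, -1.921, 0.001]
wrist_force: [-0.3, 0.1, -0.0]
opening: 0.645
grip_force: 0.0
```

Run:
```python
from h import *
from scipy.spatial.transform import Rotation as Ro
d=camera("wrist"); cv2.imwrite("pics/w1.png",d["image"])
s=robot.read_state(); M=Ro.from_rotvec(s["ee_rot"]).as_matrix(); print(s["time"],s["eef_pos"],np.degrees(np.arctan2(M[1,1],M[0,1])),M[:,2],s["wrist_force"],s["joints"].round(2))
hsv=cv2.cvtColor(d["image"],cv2.COLOR_BGR2HSV); H,S,V=[hsv[...,i].astype(int) for i in range(3)]
rect(d,((H<8)|(H>172))&(S>120)&(V>80),.035,"rib")
```

```text
1.725 [0.42628397 0.35734384 0.11948271] -14.625569410730131 [ 8.06756493e-04  1.46807981e-03 -9.99998597e-01] [-0.15874588  0.52183146 -0.09931475] [-0.97  0.61  0.37  1.82 -0.31  0.76 -0.7 ]
rib mean [430.6 367.9] rect [428.4 360.1] [168.8   9.6] 75.29 axis deg 75.31
   [[402.0, 280.0], [412.0, 277.0], [455.0, 441.0], [445.0, 443.0]]
```

View pics/w1.png

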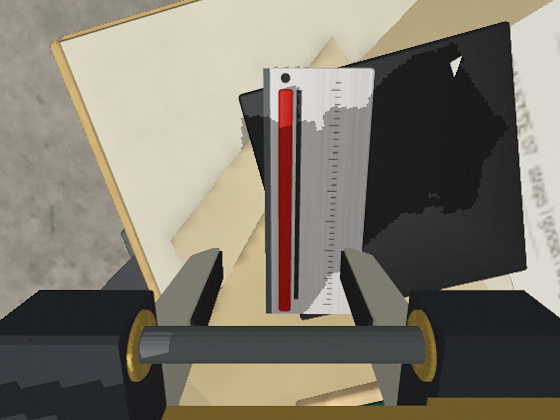

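The wrist view shows the rib between the open fingers, with rule and tool square to each other within 0.1°. I'll descend and close.

Scaled: -0.1 m / 0.4 = -0.25, 0.001 m / 0.4 = 0.0025.

>>> move_arm:
  steps:
    - [0.0025,0,-0.1,0,0,0,0.06]
    - [0.0025,0,-0.175,0,0,0,0.06]
    - [0.0025,0,-0.225,0,0,0,0.06]
    - [0.0025,0,-0.25,0,0,0,0.06]
    - [0.0025,0,-0.25,0,0,0,0.06]

```text
time: 2.35
eef_pos: [0.4275, 0.3568, 0.0192]
ee_rot: [-2.487, -1.918, -0.002]
wrist_force: [-0.1, 0.9, 0.2]
opening: 0.648
grip_force: 0.0
```

>>> move_arm:
  steps:
    - [0,0,0,0,0,0,0.03]
    - [0,0,0,0,0,0,0]
    - [0,0,0,0,0,0,0]
    - [0,0,0,0,0,0,0]
    - [0,0,0,0,0,0,0]
    - [0,0,0,0,0,0,0]
  force: 35

```text
time: 3.1
eef_pos: [0.4274, 0.3561, 0.0186]
ee_rot: [2.489, 1.917, 0.0]
wrist_force: [-0.4, 0.5, 0.4]
opening: 0.103
grip_force: 35.0
```

Scaled: -0.31 m / 0.4 = -0.775, 0.08 m / 0.4 = 0.2, 0.06 rad / 1.5708 = 0.0382.

>>> move_arm:
  steps:
    - [0,0,0.075,0,0,0,0]
    - [0,0,0.2,0,0,0,0]
    - [0.0025,-0.125,0.2,0,0,0.0382,0]
    - [0.005,-0.25,0.2,0,0,0.0764,0]
    - [0.0075,-0.375,0.2,0,0,0.1146,0]
    - [0.01,-0.5,0.2,0,0,0.1528,0]
    - [0.0125,-0.65,0.2,0,0,0.191,0]
    - [0.0125,-0.775,0.2,0,0,0.191,0]

```text
time: 4.1
eef_pos: [0.4317, 0.0437, 0.0985]
ee_rot: [-2.175, -2.267, 0.001]
wrist_force: [1.1, 0.7, -2.0]
opening: 0.105
grip_force: 35.0
```

Scaled: -0.04 m / 0.4 = -0.1, -0.02 m / 0.4 = -0.05.

>>> move_arm:
  steps:
    - [0,-0.0375,0,0,0,0,0]
    - [0,-0.0375,-0.05,0,0,0,0]
    - [0,-0.0375,-0.1,0,0,0,0]
    - [0,-0.0375,-0.1,0,0,0,0]

```text
time: 4.6
eef_pos: [0.4311, 0.0319, 0.0576]
ee_rot: [-2.171, -2.267, 0.004]
wrist_force: [0.4, -0.5, -2.0]
opening: 0.102
grip_force: 35.0
```

Run:
```python
from h import *
from scipy.spatial.transform import Rotation as Ro
d=camera("wrist"); cv2.imwrite("pics/w2.png",d["image"])
t=camera("top"); cv2.imwrite("pics/t2.png",cv2.resize(t["image"][170:290,190:320],None,fx=5,fy=5,interpolation=cv2.INTER_CUBIC))
import pickle; pickle.dump((d,t),open("d2.pkl","wb"))
s=robot.read_state(); M=Ro.from_rotvec(s["ee_rot"]).as_matrix(); print(s["time"],s["eef_pos"],np.degrees(np.arctan2(M[1,1],M[0,1])),M[:,2],s["wrist_force"],s["grip_force"],s["opening"])
```

```text
4.7 [0.4322906  0.03177953 0.05877288] 2.4712084354880735 [-2.58259345e-04  3.47869206e-04 -9.99999906e-01] [ 0.65341633 -0.42161349 -2.42767299] 34.99960720539093 0.10437260579183448
```

View pics/w2.png

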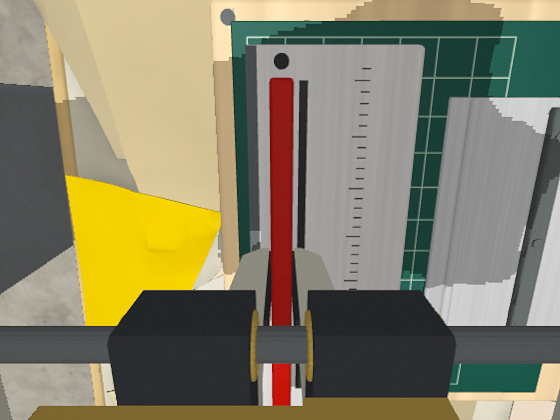

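View pics/t2.png

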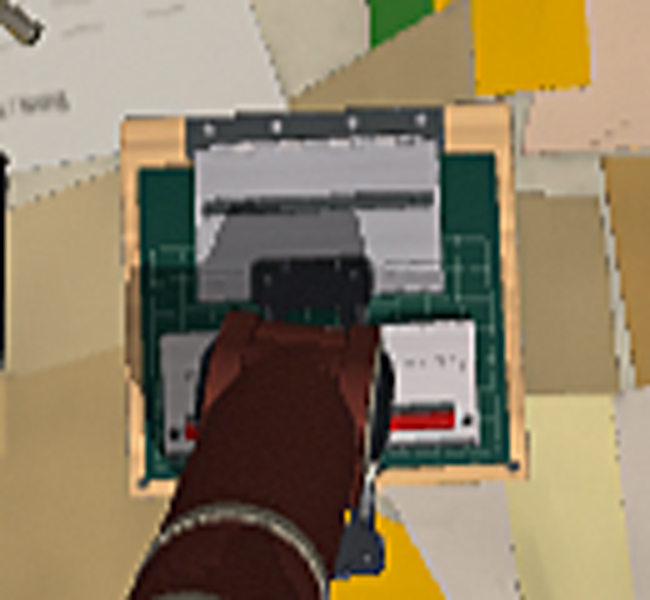

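The wrist view shows the rule held 30 mm above the mat. Its tuck edge runs from (425,48) to (406,285) and the lip edge from (449,98) to (426,288). The top crop shows the rule in front of the flap: tuck corners (160,337) and (474,320), lip corners (197,300) and (441,291).

Run:
```python
from h import *
import pickle; d,t=pickle.load(open("d2.pkl","rb"))
def pr(n,c,pts,z):
    a=np.array(pts,float)
    q=onplane(c,a[:,0],a[:,1],z)*1000; dd=q[0]-q[1]; print(n,q[:,:2].round(1).tolist(),"yaw",np.degrees(np.arctan2(-dd[0],dd[1])).round(2))
T=lambda L:[(190+a/5-.4,170+b/5-.4) for a,b in L]
pr("W tuck",d,[(425,48),(406,285)],.055); pr("W lip",d,[(449,98),(426,288)],.032); pr("W ribtop L",d,[(271,78),(271,240)],.075)
pr("W matfront",d,[(232,22),(238,240)],.021)
pr("T tuck",t,T([(160,337),(474,320)]),.055);pr("T cut",t,T([(163,455),(478,443)]),.055)
pr("T lip",t,T([(197,300),(441,291)]),.032);pr("T matfront",t,T([(140,480),(507,464)]),.021);pr("T hinge",t,T([(187,118),(447,106)]),.03)
# lip edge by gradient along rows in wrist
g=cv2.cvtColor(d["image"],cv2.COLOR_BGR2HSV)[...,1].astype(float); e=[]
for name,lo,hi,z,r in (("lip",415,462,.032,range(105,280,5)),("tuck",395,432,.055,range(60,280,5))):
    pts=[]
    for v in r:
        row=cv2.GaussianBlur(g[v:v+1],(5,1),0)[0]; k=np.diff(row[lo:hi]); j=(np.argmin(k) if name=="lip" else np.argmax(k)); pts.append((lo+j+.5,v))
    a=np.array(pts); q=onplane(d,a[:,0],a[:,1].astype(float),z)*1000
    l=cv2.fitLine(q[:,:2].astype(np.float32),cv2.DIST_HUBER,0,.01,.01).ravel(); l[:2]*=np.sign(l[1]); print(name,"x at y=34:",l[2]+(34-l[3])*l[0]/l[1],"yaw",np.degrees(np.arctan2(-l[0],l[1])))
```

```text
W tuck [[488.5, 137.7], [496.7, 22.3]] yaw 4.08
W lip [[513.0, 118.2], [518.6, 8.7]] yaw 2.91
W ribtop L [[422.2, 121.2], [424.6, 52.5]] yaw 2.04
W matfront [[399.2, 151.0], [403.4, 30.2]] yaw 2.0
T tuck [[489.5, 138.2], [499.8, -61.9]] yaw 2.96
T cut [[414.7, 135.2], [421.8, -64.2]] yaw 2.03
T lip [[515.2, 117.3], [520.7, -40.8]] yaw 1.98
T matfront [[399.9, 153.7], [409.5, -83.2]] yaw 2.33
T hinge [[635.1, 125.6], [642.7, -44.9]] yaw 2.55
lip x at y=34: 516.2606 yaw 2.5147295
tuck x at y=34: 493.12753 yaw 2.559556
```

Board and rule are both yawed 2.5° and centred within about 1 mm, with the lip at x≈0.517 and the tuck edge at x≈0.495. Now I'll lower until the rule touches the mat.

Scaled: -0.026 m / 0.4 = -0.065, -0.022 m / 0.4 = -0.055.

>>> move_arm:
  steps:
    - [0,0,-0.03,0,0,0,0]
    - [0,0,-0.055,0,0,0,0]
    - [0,0,-0.065,0,0,0,0]
    - [0,0,-0.065,0,0,0,0]
    - [0,0,-0.065,0,0,0,0]

```text
time: 5.32
eef_pos: [0.4323, 0.0311, 0.0327]
ee_rot: [2.174, 2.267, 0.0]
wrist_force: [1.2, 0.1, -1.6]
opening: 0.105
grip_force: 35.0
```

Scaled: -0.002 m / 0.4 = -0.005, -0.001 m / 0.4 = -0.0025.

>>> move_arm:
  steps:
    - [0,0,-0.0025,0,0,0,0]
    - [0,0,-0.005,0,0,0,0]
    - [0,0,-0.005,0,0,0,0]
    - [0,0,-0.005,0,0,0,0]

```text
time: 5.82
eef_pos: [0.4322, 0.0311, 0.0306]
ee_rot: [-2.174, -2.268, 0.0]
wrist_force: [-0.2, -0.6, -1.6]
opening: 0.101
grip_force: 35.0
```

Scaled: -0.001 m / 0.4 = -0.0025.

>>> move_arm:
  steps:
    - [0,0,-0.0025,0,0,0,0]
    - [0,0,-0.0025,0,0,0,0]
    - [0,0,-0.0025,0,0,0,0]

```text
time: 6.2
eef_pos: [0.4323, 0.0311, 0.0296]
ee_rot: [2.174, 2.268, 0.0]
wrist_force: [0.5, -0.0, -1.6]
opening: 0.101
grip_force: 35.0
```

Scaled: -0.001 m / 0.4 = -0.0025.

>>> move_arm:
  steps:
    - [0,0,-0.0025,0,0,0,0]
    - [0,0,-0.0025,0,0,0,0]
    - [0,0,-0.0025,0,0,0,0]

```text
time: 6.58
eef_pos: [0.4323, 0.0312, 0.0296]
ee_rot: [2.174, 2.267, 0.001]
wrist_force: [-1.0, -0.3, 8.0]
opening: 0.102
grip_force: 35.0
```

Contact is at z=0.0296, as expected. I'll ease the weight off and slide in along the board's x direction.

Scaled: 0.033 m / 0.4 = 0.0825, 0.001 m / 0.4 = 0.0025.

>>> move_arm:
  steps:
    - [0,0,0.0025,0,0,0,0]
    - [0.015,0,0.0025,0,0,0,0]
    - [0.03,0.0013,0.0025,0,0,0,0]
    - [0.045,0.002,0.0025,0,0,0,0]
    - [0.0575,0.0025,0.0025,0,0,0,0]
    - [0.07,0.003,0.0025,0,0,0,0]
    - [0.0825,0.0035,0.0025,0,0,0,0]
    - [0.0825,0.0035,0.0025,0,0,0,0]

```text
time: 7.58
eef_pos: [0.4672, 0.0326, 0.0296]
ee_rot: [2.173, 2.266, 0.004]
wrist_force: [0.2, -0.4, 1.0]
opening: 0.101
grip_force: 35.0
```

Run:
```python
from h import *
from scipy.spatial.transform import Rotation as Ro
d=camera("wrist"); cv2.imwrite("pics/w3.png",d["image"])
s=robot.read_state(); M=Ro.from_rotvec(s["ee_rot"]).as_matrix(); print(s["time"],s["eef_pos"],np.degrees(np.arctan2(M[1,1],M[0,1])),M[:,2],s["wrist_force"],s["ft_torque"],s["opening"])
```

```text
7.625 [0.46719214 0.03257354 0.02962018] 2.409067569738884 [ 3.62663965e-03 -1.41688480e-04 -9.99993414e-01] [ 0.85444174  0.21426432 -0.08169423] [-0.05949665 -0.02042836 -0.05000136] 0.10545934114109441
```

View pics/w3.png

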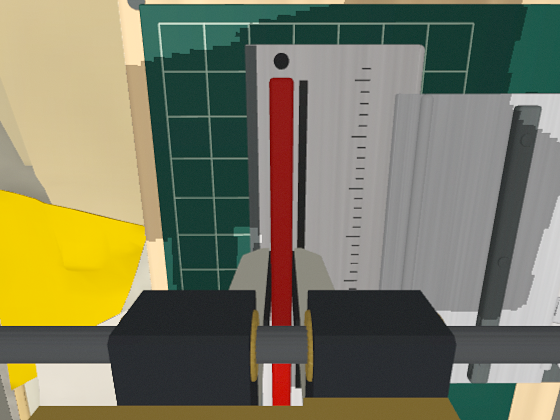

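The plate now runs in under the lip: the lip at column ~395 covers the tuck edge at ~425, and the flap rides over it. I'll continue towards the stop.

Scaled: 0.016 m / 0.4 = 0.04, 0.014 m / 0.4 = 0.035.

>>> move_arm:
  steps:
    - [0.0075,0.0003,0,0,0,0,0]
    - [0.015,0.0008,0,0,0,0,0]
    - [0.0225,0.001,0,0,0,0,0]
    - [0.03,0.0013,0,0,0,0,0]
    - [0.035,0.0015,0,0,0,0,0]
    - [0.04,0.0018,0,0,0,0,0]
    - [0.04,0.0018,0,0,0,0,0]

```text
time: 8.5
eef_pos: [0.4773, 0.0331, 0.0296]
ee_rot: [-2.17, -2.263, 0.008]
wrist_force: [-7.1, -0.3, 8.3]
opening: 0.099
grip_force: 35.0
```

>>> move_arm:
  steps:
    - [0.0025,0,0,0,0,0,0]
    - [0.005,0.0003,0,0,0,0,0]
    - [0.0075,0.0003,0,0,0,0,0]
    - [0.0075,0.0003,0,0,0,0,0]

```text
time: 9.0
eef_pos: [0.4773, 0.0331, 0.0295]
ee_rot: [-2.167, -2.26, 0.014]
wrist_force: [-11.2, 0.0, 13.2]
opening: 0.103
grip_force: 35.1
```

It stalled about 10 mm short of the expected stop, with downward load building, so it's probably sticking by friction. I'll take the weight off and see whether it advances.

Scaled: 0.0015 m / 0.4 = 0.0038, 0.001 m / 0.4 = 0.0025.

>>> move_arm:
  steps:
    - [0,0,0.0013,0,0,0,0]
    - [0,0,0.0025,0,0,0,0]
    - [0,0,0.0025,0,0,0,0]
    - [0,0,0.0038,0,0,0,0]
    - [0,0,0.0038,0,0,0,0]

```text
time: 9.62
eef_pos: [0.4843, 0.0334, 0.031]
ee_rot: [-2.174, -2.268, 0.0]
wrist_force: [-0.7, 0.0, -4.2]
opening: 0.101
grip_force: 35.0
```

Run:
```python
from h import *
from scipy.spatial.transform import Rotation as Ro
s=robot.read_state(); M=Ro.from_rotvec(s["ee_rot"]).as_matrix(); print(s["time"],s["eef_pos"],np.degrees(np.arctan2(M[1,1],M[0,1])),M[:,2],s["wrist_force"],s["ft_torque"],s["opening"])
```

```text
9.625 [0.48433371 0.03338712 0.03095865] 2.4139025627238526 [-9.34246992e-05  2.74333642e-05 -9.99999995e-01] [-0.68606542  0.01193637 -4.16746344] [-0.10799512  0.52859812 -0.01636891] 0.10059730927870346
```

It was friction: the rule is free again at x=0.4843, about 1.3 mm above the mat. I'll keep that height and feel for the stop.

Scaled: 0.003 m / 0.4 = 0.0075, 0.002 m / 0.4 = 0.005.

>>> move_arm:
  steps:
    - [0.0025,0,-0.0013,0,0,0,0]
    - [0.005,0.0003,-0.0013,0,0,0,0]
    - [0.0075,0.0003,-0.0013,0,0,0,0]
    - [0.0075,0.0003,-0.0013,0,0,0,0]

```text
time: 10.12
eef_pos: [0.4874, 0.0334, 0.0307]
ee_rot: [2.174, 2.267, 0.0]
wrist_force: [-1.3, 0.3, -5.4]
opening: 0.103
grip_force: 35.0
```

Scaled: 0.002 m / 0.4 = 0.005, 0.001 m / 0.4 = 0.0025.

>>> move_arm:
  steps:
    - [0.0025,0,0,0,0,0,0]
    - [0.005,0.0003,0,0,0,0,0]
    - [0.005,0.0003,0,0,0,0,0]
    - [0.005,0.0003,0,0,0,0,0]

```text
time: 10.62
eef_pos: [0.488, 0.0334, 0.0305]
ee_rot: [-2.173, -2.266, 0.003]
wrist_force: [-4.5, 0.2, -2.0]
opening: 0.106
grip_force: 35.0
```

It stopped at x≈0.488, as predicted, with 4.5 N of push against the rail. Now I'll press down.

Scaled: -0.0015 m / 0.4 = -0.0038, -0.001 m / 0.4 = -0.0025.

>>> move_arm:
  steps:
    - [0.0025,0,0,0,0,0,0]
    - [0.0025,0,-0.0013,0,0,0,0]
    - [0.0025,0,-0.0025,0,0,0,0]
    - [0.0025,0,-0.0038,0,0,0,0]
    - [0.0025,0,-0.0038,0,0,0,0]
    - [0.0025,0,-0.0038,0,0,0,0]

```text
time: 11.38
eef_pos: [0.488, 0.0334, 0.0296]
ee_rot: [-2.172, -2.265, 0.004]
wrist_force: [-7.6, -1.2, 4.6]
opening: 0.104
grip_force: 35.0
```

Run:
```python
from h import *
from scipy.spatial.transform import Rotation as Ro
d=camera("wrist"); cv2.imwrite("pics/w4.png",d["image"])
s=robot.read_state(); M=Ro.from_rotvec(s["ee_rot"]).as_matrix(); print(s["time"],s["eef_pos"],np.degrees(np.arctan2(M[1,1],M[0,1])),M[:,2],s["wrist_force"],s["ft_torque"],s["opening"])
```

```text
11.425 [0.48791877 0.03338036 0.02959268] 2.4023104294839674 [-4.34141978e-03  3.01744128e-04 -9.99990530e-01] [-7.11135295 -0.79926366  4.28037765] [-0.1952872   1.71010254  0.07134974] 0.1019774092815859
```

View pics/w4.png

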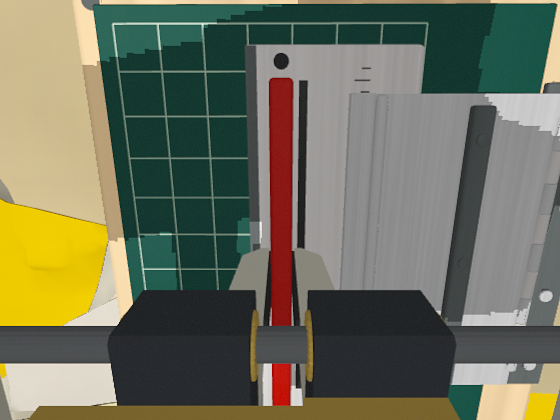

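The lip now crosses the rule at rule x≈+6 mm (column 348, between edges at 249 and 420), which is where it should be at the stop. I'll add a bit more press.

Scaled: -0.0007 m / 0.4 = -0.0018, -0.0004 m / 0.4 = -0.001.

>>> move_arm:
  steps:
    - [0,0,-0.001,0,0,0,0]
    - [0,0,-0.0018,0,0,0,0]
    - [0,0,-0.0018,0,0,0,0]
    - [0,0,-0.0018,0,0,0,0]
    - [0,0,-0.0018,0,0,0,0]

```text
time: 12.05
eef_pos: [0.4879, 0.0334, 0.0296]
ee_rot: [-2.172, -2.265, 0.004]
wrist_force: [-8.4, -0.3, 10.4]
opening: 0.106
grip_force: 35.0
```

```bash
python3 -c "
from plant import robot
print(robot.job_done()); s=robot.read_state(); print(s['time'],s['eef_pos'],s['wrist_force'],s['grip_force'])"
```

```text
the job is handed in; nothing more can be done
None
the job is handed in; nothing more can be done
```

I handed the job in at about 12 s, with the rule tucked under the flap against the stop, square and centred by my measurements. It is still held by its rib at 35 N and pressed on the mat with about 12 N including its own weight. The judge's verdict was not shown.

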